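# Clear and close the locked-out electrical tray

### The job

The electrical tray is pulled right out and locked on its slides, with a tape measure left standing in it that is too tall to go under the housing. Lift the tape measure out and set it down gently on the middle of the cardboard template, then hold the orange release lever down while you start the tray back and push the tray fully home without slamming it. Finish with the lever sprung back up, and leave the other loose things where they are.

Things in the scene. Friction and masses are not known exactly. Their poses are not given: they have to be found in the camera images.
- tape_centre (a point): green and black tape measure, 0.25 to 0.5 kg, standing on its flat base in the tray; body 76 long (x), 40 thick (y), 75 tall (z), flat parallel sides to grip across y. The point is its centre, half-way up (37 mm over its base, 37 mm below its top); it moves and turns with it.
- panel_face (a point): centre of the outer face of the tray's blue front panel (400 wide, 88 tall, 4 thick, from 10 to 98 mm above the bench; the point is at 54 mm), which moves with the tray. Its x axis is level and points into the housing, the way the tray closes; y runs along the panel, z up; seen from outside, the lever is at the right end (-y). A bow handle 100 wide stands 31 mm off the panel's middle at 58 mm height.
- mouth (a point): centre of the housing's mouth, on the bench; axes like the panel's. The grey steel housing is bolted down: 400 wide, 240 deep beyond the mouth, roof 100 mm above the bench, lower edge of the mouth's lintel at 84 mm. The tray starts 200 mm out of it.
- fuse_block (a point): black fuse and relay block bolted in the left half of the aluminium tray, 202 (x) x 90 (y) x 50 tall; the point is the centre of its underside, on the tray's floor 23 mm above the bench. The tray is 220 deep behind the panel, 350 wide inside, walls to 70 mm above the bench; its right half holds only the tape measure.
- tray (a joint): travel of the tray on its slides, m: 0 = fully out and locked (as it starts), 0.200 = fully home, the panel shut against the housing's mouth. With the lever up the lock lets it go in only 2 mm. Sliding takes about 3 N plus 10 N per m/s; the moving mass is 2 to 4 kg; it stays where it is left and has no self-closing.
- lever (a joint): angle of the release lever, rad: 0 = up at rest, 0.13 = down on its stop. Pivoted 131 mm behind the pad's middle; a tooth at its rear blocks the tray. The tooth is clear from 0.09 rad (pad pressed 12 mm); after 30 mm of tray travel the lever may be let up; before that, the lock holds it part-way down. Sprung: 3 N on the pad at rest, 7 N at the stop.
- lever_pad (a point): middle of the top of the lever's orange thumb pad, in front of the panel near its right end (170 mm to -y of its centre): 34 deep (panel's x), 36 wide (panel's y), 6 thick; top 67 mm above the bench at rest. It fills the space from 4 to 38 mm in front of the panel, which stands 31 mm above the pad: a finger that presses the pad down can also push the panel. The point moves with lever and tray.
- cardboard: flat brown cardboard template with pen outlines and a strip of blue masking tape, 220 (x) by 180 (y) by 3 mm thick, fixed on the bench; origin at the centre of its underside, on the bench.
- module_centre (a point): black finned control module, 150 x 95 x 28 mm, lying loose on the housing's roof; centre (14 mm over the roof). Leave alone.
- relay_bench_centre (a point): small black relay box with a white label, 62 x 42 x 22 mm, loose on the bench at the right near the robot; centre. Leave alone.
- roll_centre (a point): roll of blue masking tape, 96 mm across, 24 mm high, lying on the bench beyond the cardboard; centre. Leave alone.
Things that resemble listed ones, but are neither listed nor needed, are in the scene too. Of the things that look like the part that bears tape_centre, the middle-sized one is meant.

How it is judged:
By the outcome, as a careful person would: the job done as asked, in the order asked, and still so for the second after the job is handed in, with the robot touching nothing.
It also fails if it takes over 58 s, if anything falls off the work surface, if the arm or the gripper's body presses on something with over 40 N, if the wrist force passes 120 N, or if a joint passes its speed limit or range.

### The arm

A 6-joint arm with a two-finger parallel gripper is mounted at the origin on the work surface. World frame = base frame: x ahead of the robot, y to its left, z up, the work surface at z = 0. Lengths are in m, angles in rad, forces in N, time in s.
With the tool pointing down it reaches from about 0.35 to 0.95 m from the base axis. Payload 17.4 kg.
Tool frame: the origin (TCP) lies midway between the tips of the shut fingers; the grasp point (between the pads) lies 19 mm behind it; z points along the fingers, y is the direction in which the jaws open and shut (so a half turn about z gives the same grasp; the last joint's range is limited). The gripper opens to 93 mm and grips with 3 to 60 N. Pads are 15 mm wide; open, the fingers measure 128 mm over their backs; the gripper's body (75 mm by 188 mm) begins 65 mm behind the grasp point.
Start: joints at [-0.038, 0.116, 1.442, -0, 1.584, -0.038], TCP at [0.675, -0, 0.219] pointing down, gripper open.
Joint ranges: [-2.83, 2.83], [-0.83, 2.19], [0.07, 2.5], [-1.14, 4.28], [0.01, 3], [-2.97, 2.97]. Speed limits (rad/s): [1.89, 1.89, 2.22, 3.14, 3.14, 3.14].

### API

Orientations are given as a 3x3 rotation matrix whose columns are the frame's x, y, z axes.
In Python, from workcell import robot, optics, spotter gives the robot as it stands.
- The arm moves only by the tool step_arm, never from a script. Its argument "rows" is a list of rows, each an object of numbers: "ax", "ay", "az": the turn, a rotation vector about the tool's x, y, z in rad; "dx", "dy", "dz": the shift along the tool's x, y, z in cm; "hand": the closure, from 0 (fully open) to 1 (shut). A call has exactly 8 rows; each row is the pose to reach, as a shift and turn from the pose measured when the call began, along the tool's axes at that moment; what a row does not reach only later rows make up. A row lasts 1/8 s, in which the tool goes at most 62.5 mm and 10.7 degrees, less where a joint would pass 70% of its speed; a pose out of reach is approached as far as the arm can. A call with a gripper value outside its range is refused whole. The fingers move at their own pace and stop on an object; "force" is the grip in N (left out, the last holds). Time passes only in rows, so rows that repeat a pose let the fingers close, or fill a call up. It gives the time, the measured TCP pose, the force and the opening at its end, in the units of the state.
- robot.get_state(): the state, without advancing time (a new reading comes with each control period).
- optics.capture(name): name is "scene" or "side" or "wrist"; returns a dict with "img" (420x560x3 uint8, red, green, blue), "depth" (420x560 float32, m along the optical axis (not along the pixel's ray), 0 where there is no reading), "intrinsics" (3x3 intrinsics, pixels), "cam_to_world" (4x4, takes a point from camera to world coordinates). Camera axes: x right, y up, looking along -z (the intrinsics and any distortion apply to the point x, -y, -z); pixel columns grow to the right and rows downward; lengths in m; the calibration is good to about 2 mm. A picture is of the moment at which its call begins.
- robot.hand_in(): hands the job in, once; it reports no verdict.
Trained networks look in the newest picture that a camera, given by its name, has taken for a name from the list of things; names that differ only in an ending like _2 or _b are one class to them, and where a whole thing is asked for, a point or a joint stands for the part that bears it (a point fixed in the world has none). Each returns a list of dicts, best first, with "confidence" (0 to 1); they miss things now and then, are a little off and sometimes report something else, mostly with a low value. They report only what shows in the picture. A call takes as long as a camera call. They do not tell look-alikes from the thing itself.
- spotter.search_frame(query, camera): "extent" ([left, top, width, height] in pixels, round what is visible of it).
- spotter.trace(query, camera): "region" (420x560 bool, what is visible of it) and "extent" ([left, top, width, height] in pixels, round what is visible of it).
- spotter.place_of(query, camera): "centre" ([row, column] in pixels: a listed point, or the origin of a listed thing).
The state is a dict: "time_s": time; "joints": joint angles; "dq": joint speeds; "joint_torque": joint torques, N m; "eef_pos": TCP position; "ee_rot": TCP orientation; "force": force on the tool from outside, world axes, zero at the start; "wrist_torque": the same for the moment, N m; "finger_gap": finger opening in m.
Only numpy, scipy, OpenCV 4.12 (cv2) and the standard library are available. Lean on these libraries where they do the work, as an engineer would, in place of code of your own. Each camera call takes 0.05 s, during which the arm holds its last target.

## Working session

There is one attempt and no reset: what is moved stays moved. The work goes in short steps, Python scripts to look and compute and a tool call to move; the robot and the scene stay as the last step left them, time stands still between calls to the robot, and variables do not carry over. Pictures are saved under pics/ and viewed, and the job is handed in when it is done.

Besides the shell and the picture viewer there is one more tool, called after ">>>" in YAML: its name, and indented under it one key for each argument. step_arm: Moves the arm, as the interface text tells. Its arguments: {"type":"object","properties":{"rows":{"type":"array"},"force":{"type":"number"}},"required":["rows"]}

```bash
mkdir -p pics; ls; cat > h.py <<'E'
import numpy as np, cv2
from workcell import robot, optics, spotter
def cap(n,fn=None):
    c=optics.capture(n)
    if fn: cv2.imwrite('pics/'+fn,c['img'][:,:,::-1])
    return c
def p3(c,r,k,d=None):
    K=np.array(c['intrinsics']);T=np.array(c['cam_to_world'])
    if d is None: d=c['depth'][int(round(r)),int(round(k))]
    x=(k-K[0,2])/K[0,0]*d; y=(r-K[1,2])/K[1,1]*d
    return (T@np.array([x,-y,-d,1]))[:3]
def cloud(c):
    K=np.array(c['intrinsics']);T=np.array(c['cam_to_world']);d=c['depth']
    r,k=np.indices(d.shape)
    P=np.stack([(k-K[0,2])/K[0,0]*d,-(r-K[1,2])/K[1,1]*d,-d,np.ones_like(d)],-1)@T.T
    P=P[...,:3].copy();P[d<=0]=np.nan
    return P
E
python3 - <<'E'
from h import *
for n in ['scene','side','wrist']:
    c=cap(n,n+'0.png'); print(n,np.round(c['cam_to_world'],3).tolist(),np.round(c['intrinsics'],1).tolist())
    for q in ['tape_centre','panel_face','lever_pad','cardboard','fuse_block','mouth','module_centre','relay_bench_centre','roll_centre']:
        for o in spotter.place_of(q,n):
            r,k=o['centre']
            print(q,round(o['confidence'],2),np.round([r,k]),np.round(p3(c,min(max(r,0),419),min(max(k,0),559)),3))
print(robot.get_state())
E
```

```text
pics
scene [[0.778, -0.52, 0.352, 0.929], [0.628, 0.643, -0.439, -0.547], [0.002, 0.563, 0.826, 1.037], [0.0, 0.0, 0.0, 1.0]] [[483.2, 0.0, 285.6], [0.0, 483.2, 207.2], [0.0, 0.0, 1.0]]
tape_centre 0.89 [208. 277.] [ 0.508 -0.053  0.084]
tape_centre 0.86 [216. 101.] [ 0.212 -0.336  0.099]
tape_centre 0.74 [328. 369.] [ 0.84  -0.155  0.057]
panel_face 0.77 [195. 238.] [ 0.418 -0.091  0.096]
lever_pad 0.93 [254. 232.] [ 0.502 -0.208  0.068]
fuse_block 0.76 [169. 278.] [0.421 0.056 0.059]
mouth 0.62 [197. 314.] [0.534 0.062 0.024]
relay_bench_centre 0.65 [226. 188.] [ 0.343 -0.201  0.021]
roll_centre 0.66 [356. 274.] [ 0.71  -0.313 -0.001]
side [[0.881, 0.349, -0.321, 0.054], [-0.474, 0.654, -0.589, -0.862], [0.004, 0.671, 0.742, 1.11], [0.0, 0.0, 0.0, 1.0]] [[484.0, 0.0, 283.1], [0.0, 484.0, 206.8], [0.0, 0.0, 1.0]]
tape_centre 0.89 [206. 398.] [ 0.83  -0.162  0.029]
tape_centre 0.84 [211. 283.] [ 0.486 -0.066  0.09 ]
tape_centre 0.65 [337. 222.] [ 0.18  -0.348  0.108]
panel_face 0.79 [233. 252.] [ 0.388 -0.069  0.054]
lever_pad 0.76 [251. 313.] [ 0.499 -0.211  0.069]
cardboard 0.68 [3
[... 659 characters left out ...]
05726e-05,
        1.58400203e+00, -3.78518027e-02]), 'dq': array([-0.00172205, -0.00147403, -0.00027972,  0.00112239, -0.00051683,
        0.00207251]), 'joint_torque': array([-6.55331023e-04, -7.21011257e+01, -6.22755790e+01,  7.78874801e-02,
        1.83462730e-02,  6.42942979e-06]), 'eef_pos': array([6.74998542e-01, 5.86647147e-06, 2.18661375e-01]), 'ee_rot': array([[-5.72429692e-05,  9.99999998e-01,  1.37714638e-05],
       [ 9.99999998e-01,  5.72424569e-05,  3.72034848e-05],
       [ 3.72026964e-05,  1.37735934e-05, -9.99999999e-01]]), 'force': array([-0.66593608, -0.65302405,  0.61083649]), 'wrist_torque': array([ 0.0235959,  0.0269341, -0.0148865]), 'finger_gap': 0.09278599119736006}
```

View pics/scene0.png

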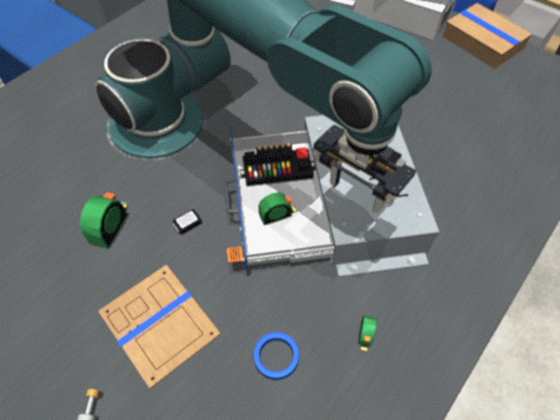

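View pics/side0.png

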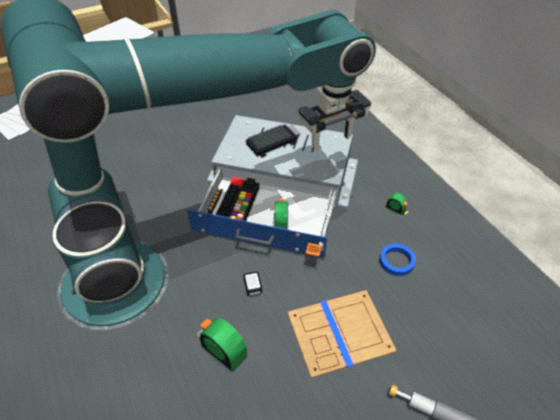

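View pics/wrist0.png

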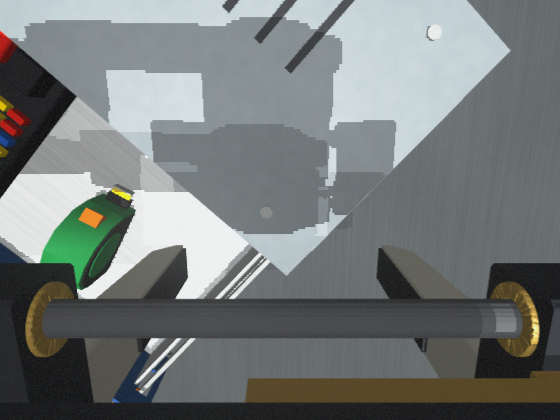

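```bash
cat > m.py <<'E'
from h import *
np.set_printoptions(precision=4,suppress=True)
for n in ['scene','side','wrist']:
    c=cap(n); P=cloud(c); I=c['img']; hsv=cv2.cvtColor(I,cv2.COLOR_RGB2HSV)
    H,S,V=hsv[...,0].astype(int),hsv[...,1],hsv[...,2]
    print('==',n)
    for q in ['tape_centre','cardboard','panel_face','lever_pad','roll_centre','relay_bench_centre','module_centre']:
        for o in spotter.trace(q,n):
            m=o['region']; Q=P[m&np.isfinite(P[...,0])]
            if len(Q)<30: continue
            lo,hi=np.percentile(Q,[2,98],axis=0)
            rect=cv2.minAreaRect(Q[:,:2].astype(np.float32)*1000)
            print(q,round(o['confidence'],2),len(Q),lo,hi,'med',np.median(Q,0),'rect',np.round(rect[0],1),np.round(rect[1],1),round(rect[2],1))
            if q=='tape_centre':
                T=Q[Q[:,2]>hi[2]-.02]; r=cv2.minAreaRect(T[:,:2].astype(np.float32)*1000); print('   top',len(T),np.round(r[0],1),np.round(r[1],1),round(r[2],1))
    # blue panel top
    m=(H>100)&(H<125)&(S>120)&(P[...,2]>.088)&(P[...,2]<.105)&(P[...,0]<.65)&(P[...,0]>.2)
    Q=P[m]
    if len(Q)>20:
        mu=Q[:,:2].mean(0);u,s,v=np.linalg.svd(Q[:,:2]-mu); t=(Q[:,:2]-mu)@v[0]; print('paneltop',len(Q),mu,v[0],np.degrees(np.arctan2(v[0,1],v[0,0])),mu+v[0]*t.min(),mu+v[0]*t.max(),s)
    m=(H>4)&(H<18)&(S>180)&(V>180)&(P[...,2]>.05)&(P[...,2]<.08)&(P[...,0]>.4)&(P[...,1]<-.1)
    Q=P[m]
    if len(Q)>20: r=cv2.minAreaRect(Q[:,:2].astype(np.float32)*1000); print('pad',len(Q),Q.mean(0),r)
E
python3 m.py
python3 - <<'E'
import cv2
a=cv2.imread('pics/scene0.png')[170:270,210:350]; b=cv2.imread('pics/wrist0.png')[150:310,0:224]
cv2.imwrite('pics/crop1.png',cv2.hconcat([cv2.resize(a,(400,286)),cv2.resize(b,(400,286))]))
E
```

```text
== scene
tape_centre 0.95 1910 [ 0.151  -0.3833  0.0007] [ 0.2259 -0.2719  0.1065] med [ 0.2005 -0.3368  0.0746] rect [ 155.8 -317.7] [114.  177.5] 48.7
   top 692 [ 186.  -331.4] [57.2 81. ] 23.6
tape_centre 0.84 438 [ 0.8197 -0.1801  0.0036] [ 0.8572 -0.1302  0.0571] med [ 0.8403 -0.1613  0.0458] rect [ 839.1 -155.8] [28.3 62.1] 28.0
   top 301 [ 836.9 -151.3] [28.  52.1] 27.3
tape_centre 0.7 870 [ 0.4648 -0.0847  0.0284] [ 0.5239 -0.0072  0.0993] med [ 0.5001 -0.0542  0.0782] rect [497.6 -40.4] [91.8 42.7] 59.2
   top 422 [494.5 -43.9] [73.3 41.4] 59.8
cardboard 0.68 7684 [ 0.3543 -0.5095 -0.0006] [ 0.5689 -0.3255  0.0074] med [ 0.4671 -0.4214  0.0034] rect [ 458.3 -416.3] [182.9 227.7] 78.7
panel_face 0.6 10095 [ 0.2865 -0.1959  0.0194] [0.638  0.1751 0.095 ] med [0.469  0.0029 0.0269] rect [436.6  10.7] [253.2 456.4] 46.8
lever_pad 0.79 432 [ 0.4889 -0.2219  0.0603] [ 0.6657 -0.0566  0.0713] med [ 0.5473 -0.1837  0.0674] rect [ 580.  -132.9] [240.4  36.3] 44.1
roll_centre 0.56 976 [ 0.6709 -0.3587 -0.    ] [ 0.7623 -0.2676  0.0281] med [ 0.7184 -0.3138  0.0234] rect [ 716.3 -312
[... 3241 characters left out ...]
45.4] 58.7
panel_face 0.69 30950 [ 0.391  -0.1884  0.0227] [0.6327 0.1144 0.0749] med [ 0.4829 -0.0034  0.0246] rect [477.5 -59.8] [299.  292.6] 53.5
lever_pad 0.72 745 [ 0.527  -0.2002  0.0617] [ 0.658  -0.0593  0.0705] med [ 0.5767 -0.1475  0.0688] rect [ 574.6 -151.1] [253.5  22.8] 52.0
roll_centre 0.47 5382 [ 0.4762 -0.077   0.0286] [0.5223 0.0012 0.0991] med [ 0.5038 -0.0279  0.081 ] rect [524.1  -8.3] [212.9  69.4] 40.6
relay_bench_centre 0.73 724 [ 0.5269 -0.2147  0.0021] [ 0.6571 -0.0598  0.0706] med [ 0.5733 -0.1514  0.0688] rect [ 574.1 -152.6] [254.8  23.2] 52.6
paneltop 153 [ 0.5213 -0.1869] [ 0.7459 -0.6661] -41.767190844789994 [ 0.516  -0.1822] [ 0.5303 -0.195 ] [0.0611 0.0094]
```

View pics/crop1.png

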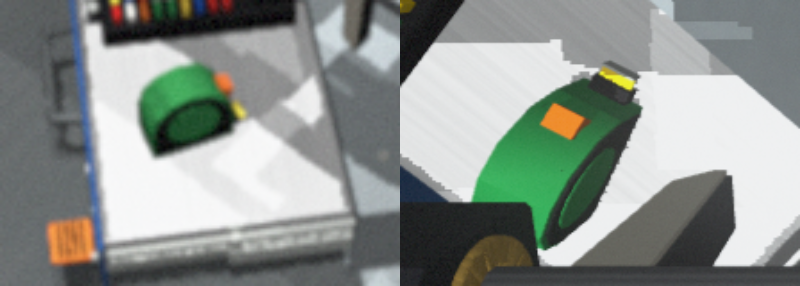

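Candidates for the tape measure in the scene picture are a big one at (102,218) about 107 tall, one in the tray at (277,208) about 75 tall, and a small one at (368,330) about 57 tall. The one in the tray is the middle-sized one and also matches the 75 mm height. The crop confirms it: green with an orange button, standing upright on the tray floor. I'm moving above it.

>>> step_arm:
  rows:
    - {"dx": -0.7,"dy": -3,"az": 0.09}
    - {"dx": -1.5,"dy": -6,"az": 0.18}
    - {"dx": -2.2,"dy": -9,"az": 0.27}
    - {"dx": -2.9,"dy": -12,"az": 0.36}
    - {"dx": -3.7,"dy": -15,"az": 0.45}
    - {"dx": -4.4,"dy": -18.1,"az": 0.54}
    - {"dx": -4.4,"dy": -18.1,"az": 0.54}
    - {"dx": -4.4,"dy": -18.1,"az": 0.54}
  force: 25

```text
schema error: expected keys ax, ay, az, dx, dy, dz, hand
```

```bash
python3 - <<'E'
from h import *
np.set_printoptions(precision=4,suppress=True)
s=robot.get_state(); print(s['eef_pos'],s['ee_rot'],s['joints'],s['time_s'])
c=cap('wrist','wrist1.png'); P=cloud(c); hsv=cv2.cvtColor(c['img'],cv2.COLOR_RGB2HSV)
H,S,V=[hsv[...,i].astype(int) for i in range(3)]
m=(H>45)&(H<85)&(S>90)&(V>40)&(P[...,2]>.03)
n,l,st,ce=cv2.connectedComponentsWithStats(m.astype(np.uint8)); i=1+st[1:,4].argmax()
Q=P[l==i]
for a,b in [(.05,.11),(.085,.11),(.094,.11)]:
    T=Q[(Q[:,2]>a)&(Q[:,2]<b)]; print(a,len(T),cv2.minAreaRect((T[:,:2]*1000).astype(np.float32)),T.max(0),T.min(0))
print(spotter.place_of('tape_centre','wrist'))
E
```

```text
[ 0.675  -0.      0.2186] [[-0.  1.  0.]
 [ 1.  0. -0.]
 [-0.  0. -1.]] [-0.0378  0.116   1.4416 -0.      1.584  -0.0378] 2.7
0.05 2917 ((490.8038330078125, -42.73421096801758), (73.86642456054688, 36.2185173034668), 61.475013732910156) [ 0.524  -0.0028  0.1009] [ 0.4672 -0.0833  0.05  ]
0.085 1997 ((489.4778747558594, -44.71635437011719), (55.274497985839844, 36.213768005371094), 60.580604553222656) [ 0.5174 -0.0128  0.1009] [ 0.4672 -0.0772  0.085 ]
0.094 1336 ((490.1943054199219, -43.36484146118164), (37.091068267822266, 36.19906234741211), 60.07666778564453) [ 0.5141 -0.0194  0.1009] [ 0.4672 -0.068   0.094 ]
[{'centre': [243.5, 90.2], 'confidence': 0.95}]
```

View pics/wrist1.png

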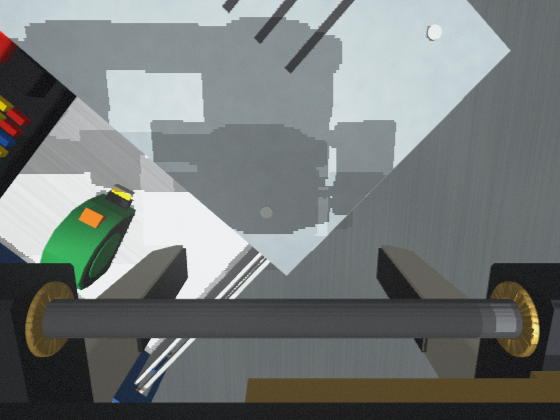

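The move was refused because every key must be given, so the arm has not moved and the view is unchanged. The tape is at wrist (90,243).

>>> step_arm:
  rows:
    - {"dx": -0.7,"dy": -3,"dz": 0,"ax": 0,"ay": 0,"az": 0.09,"hand": 0}
    - {"dx": -1.5,"dy": -6,"dz": 0,"ax": 0,"ay": 0,"az": 0.18,"hand": 0}
    - {"dx": -2.2,"dy": -9,"dz": 0,"ax": 0,"ay": 0,"az": 0.27,"hand": 0}
    - {"dx": -2.9,"dy": -12,"dz": 0,"ax": 0,"ay": 0,"az": 0.36,"hand": 0}
    - {"dx": -3.7,"dy": -15,"dz": 0,"ax": 0,"ay": 0,"az": 0.45,"hand": 0}
    - {"dx": -4.4,"dy": -18.1,"dz": 0,"ax": 0,"ay": 0,"az": 0.53,"hand": 0}
    - {"dx": -4.4,"dy": -18.1,"dz": 0,"ax": 0,"ay": 0,"az": 0.53,"hand": 0}
    - {"dx": -4.4,"dy": -18.1,"dz": 0,"ax": 0,"ay": 0,"az": 0.53,"hand": 0}
  force: 25

```text
time_s: 3.8
eef_pos: [0.4944, -0.044, 0.2189]
ee_rot: [[0.505, 0.863, 0.001], [0.863, -0.505, -0.0], [0.0, 0.001, -1.0]]
force: [-0.3, -0.2, 0.9]
finger_gap: 0.0928
```

```bash
cat > t.py <<'E'
from h import *
import sys
np.set_printoptions(precision=4,suppress=True)
s=robot.get_state(); print(s['eef_pos'],s['ee_rot'],s['joints'],s['time_s'])
c=cap('wrist',sys.argv[1]); P=cloud(c); hsv=cv2.cvtColor(c['img'],cv2.COLOR_RGB2HSV)
H,S,V=[hsv[...,i].astype(int) for i in range(3)]
m=(H>45)&(H<85)&(S>90)&(V>40)&(P[...,2]>.03)
n,l,st,ce=cv2.connectedComponentsWithStats(m.astype(np.uint8)); i=1+st[1:,4].argmax()
Q=P[l==i]
for a,b in [(.03,.11),(.05,.11),(.085,.11),(.094,.11)]:
    T=Q[(Q[:,2]>a)&(Q[:,2]<b)]; r=cv2.minAreaRect((T[:,:2]*1000).astype(np.float32));print(a,len(T),r)
    d=np.array([r[0][0]/1000,r[0][1]/1000,s['eef_pos'][2]])-s['eef_pos']; print('  tool shift',s['ee_rot'].T@d)
print(spotter.place_of('tape_centre','wrist'))
E
python3 t.py wrist2.png
```

```text
[ 0.4944 -0.044   0.2189] [[ 0.5048  0.8633  0.0007]
 [ 0.8633 -0.5048 -0.    ]
 [ 0.0003  0.0006 -1.    ]] [-0.1401 -0.2808  1.8141  0.0001  1.6077  0.389 ] 3.8
0.03 3276 ((491.3220520019531, -41.633914947509766), (70.65632629394531, 36.31706619262695), 61.63892364501953)
  tool shift [ 0.0005 -0.0038 -0.    ]
0.05 3269 ((491.3083190917969, -41.659366607666016), (70.59848022460938, 36.31706619262695), 61.63892364501953)
  tool shift [ 0.0004 -0.0038 -0.    ]
0.085 2698 ((489.26373291015625, -45.405845642089844), (55.65769577026367, 36.319114685058594), 61.68830108642578)
  tool shift [-0.0038 -0.0037 -0.    ]
0.094 1853 ((489.4696350097656, -44.33906555175781), (39.87812423706055, 35.43297576904297), 60.25389099121094)
  tool shift [-0.0028 -0.0041 -0.    ]
[]
```

View pics/wrist2.png

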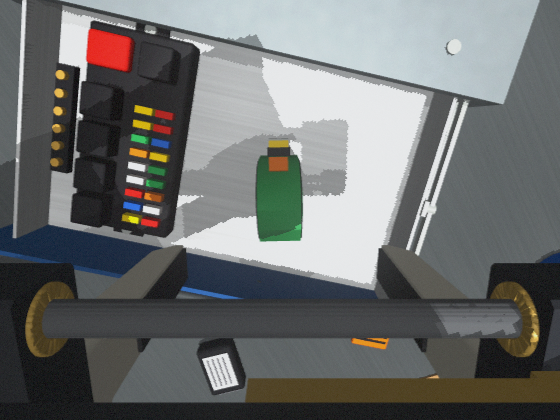

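The tape sits at column 279, rows 140–240, nearly aligned with the jaws, and the path down is clear. The fuse block ends at column ~180.

>>> step_arm:
  rows:
    - {"dx": 0,"dy": -0.3,"dz": 3,"ax": 0,"ay": 0,"az": -0.02,"hand": 0}
    - {"dx": 0,"dy": -0.3,"dz": 6,"ax": 0,"ay": 0,"az": -0.02,"hand": 0}
    - {"dx": 0,"dy": -0.3,"dz": 9,"ax": 0,"ay": 0,"az": -0.02,"hand": 0}
    - {"dx": 0,"dy": -0.3,"dz": 12,"ax": 0,"ay": 0,"az": -0.02,"hand": 0}
    - {"dx": 0,"dy": -0.3,"dz": 14,"ax": 0,"ay": 0,"az": -0.02,"hand": 0}
    - {"dx": 0,"dy": -0.3,"dz": 16,"ax": 0,"ay": 0,"az": -0.02,"hand": 0}
    - {"dx": 0,"dy": -0.3,"dz": 17.3,"ax": 0,"ay": 0,"az": -0.02,"hand": 0}
    - {"dx": 0,"dy": -0.3,"dz": 17.3,"ax": 0,"ay": 0,"az": -0.02,"hand": 0}
  force: 25

```text
time_s: 4.9
eef_pos: [0.4917, -0.0423, 0.0449]
ee_rot: [[0.487, 0.873, -0.001], [0.873, -0.487, 0.0], [-0.0, -0.001, -1.0]]
force: [-0.5, 0.8, -0.5]
finger_gap: 0.093
```

>>> step_arm:
  rows:
    - {"dx": 0,"dy": 0,"dz": 0,"ax": 0,"ay": 0,"az": 0,"hand": 0.3}
    - {"dx": 0,"dy": 0,"dz": 0,"ax": 0,"ay": 0,"az": 0,"hand": 0.5}
    - {"dx": 0,"dy": 0,"dz": 0,"ax": 0,"ay": 0,"az": 0,"hand": 0.6}
    - {"dx": 0,"dy": 0,"dz": 0,"ax": 0,"ay": 0,"az": 0,"hand": 0.8}
    - {"dx": 0,"dy": 0,"dz": 0,"ax": 0,"ay": 0,"az": 0,"hand": 1}
    - {"dx": 0,"dy": 0,"dz": 0,"ax": 0,"ay": 0,"az": 0,"hand": 1}
    - {"dx": 0,"dy": 0,"dz": 0,"ax": 0,"ay": 0,"az": 0,"hand": 1}
    - {"dx": 0,"dy": 0,"dz": 0,"ax": 0,"ay": 0,"az": 0,"hand": 1}
  force: 25

```text
time_s: 5.9
eef_pos: [0.4918, -0.0423, 0.0449]
ee_rot: [[0.487, 0.873, -0.001], [0.873, -0.487, 0.0], [-0.0, -0.001, -1.0]]
force: [-0.1, -0.7, 0.6]
finger_gap: 0.0398
```

```bash
python3 - <<'E'
from h import *
cap('wrist','w3.png');cap('scene','s3.png');print(robot.get_state())
E
```

```text
{'time_s': 6.0, 'joints': array([-1.37548103e-01, -1.82569535e-01,  2.02070015e+00,  4.89994402e-07,
        1.30465949e+00,  3.71438942e-01]), 'dq': array([-0.0003652 , -0.00022094,  0.00130859, -0.00249168, -0.00010873,
        0.00081582]), 'joint_torque': array([ 1.54965757e-01, -4.19110179e+01, -5.70740283e+01,  2.04828037e-01,
        1.85336298e-01,  2.38855515e-02]), 'eef_pos': array([ 0.49178018, -0.04232999,  0.04493536]), 'ee_rot': array([[ 4.87292801e-01,  8.73237837e-01, -1.18608150e-03],
       [ 8.73238534e-01, -4.87292966e-01,  1.64657221e-04],
       [-4.34184259e-04, -1.11596835e-03, -9.99999283e-01]]), 'force': array([-0.25855059, -0.56498837, -0.1847622 ]), 'wrist_torque': array([-0.05361581, -0.10077283,  0.03919371]), 'finger_gap': 0.039762000035587185}
```

View pics/w3.png

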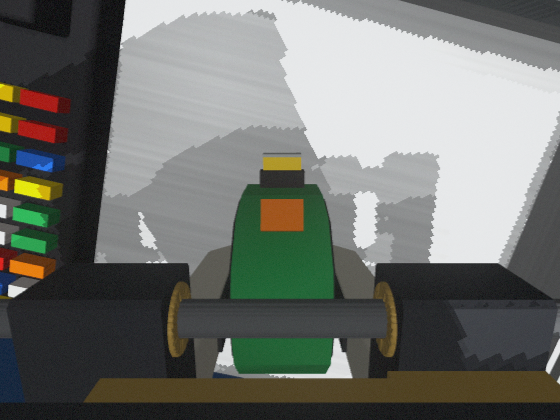

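Gripped at a 39.8 mm gap, with the tape centred between the jaws. Lifting now.

>>> step_arm:
  rows:
    - {"dx": 0,"dy": 0,"dz": -0.5,"ax": 0,"ay": 0,"az": 0,"hand": 1}
    - {"dx": 0,"dy": 0,"dz": -2,"ax": 0,"ay": 0,"az": 0,"hand": 1}
    - {"dx": 0,"dy": 0,"dz": -4,"ax": 0,"ay": 0,"az": 0,"hand": 1}
    - {"dx": 0,"dy": 0,"dz": -7,"ax": 0,"ay": 0,"az": 0,"hand": 1}
    - {"dx": 0,"dy": 0,"dz": -10,"ax": 0,"ay": 0,"az": 0,"hand": 1}
    - {"dx": 0,"dy": 0,"dz": -12,"ax": 0,"ay": 0,"az": 0,"hand": 1}
    - {"dx": 0,"dy": 0,"dz": -13,"ax": 0,"ay": 0,"az": 0,"hand": 1}
    - {"dx": 0,"dy": 0,"dz": -13,"ax": 0,"ay": 0,"az": 0,"hand": 1}
  force: 25

```text
time_s: 7.0
eef_pos: [0.492, -0.0423, 0.1751]
ee_rot: [[0.487, 0.873, -0.001], [0.873, -0.487, 0.0], [-0.0, -0.001, -1.0]]
force: [-0.2, -0.1, -4.0]
finger_gap: 0.0395
```

```bash
cat > b.py <<'E'
from h import *
import sys
np.set_printoptions(precision=4,suppress=True)
s=robot.get_state(); p=s['eef_pos'];R=s['ee_rot']; print(p,s['force'],s['time_s'])
for n in ['scene','side']:
    c=cap(n,n+sys.argv[1]+'.png'); P=cloud(c); hsv=cv2.cvtColor(c['img'],cv2.COLOR_RGB2HSV)
    H,S,V=[hsv[...,i].astype(int) for i in range(3)]
    # cardboard by colour
    m=(H>8)&(H<25)&(S>70)&(V>90)&(abs(P[...,2])<.015)&(P[...,0]>.3)&(P[...,0]<.62)&(P[...,1]<-.28)&(P[...,1]>-.56)
    Q=P[m]; print(n,'cardboard',len(Q),cv2.minAreaRect((Q[:,:2]*1000).astype(np.float32)), np.median(Q[:,2]))
    m=(H>45)&(H<85)&(S>90)&(V>40)&(np.linalg.norm(P[...,:2]-p[:2],axis=-1)<.08)
    Q=P[m]
    if len(Q)>30:
        q=(Q-p)@R; print('tape in tool: lo',np.percentile(q,[1,99],axis=0), 'z',np.percentile(Q[:,2],[1,99]), cv2.minAreaRect((Q[:,:2]*1000).astype(np.float32)))
E
python3 b.py 4
```

```text
[ 0.492  -0.0423  0.1751] [-0.1785 -0.1148 -4.0274] 7.0
scene cardboard 7033 ((459.22747802734375, -415.33428955078125), (183.1339111328125, 227.2574462890625), 79.07130432128906) 0.0033818257944830954
tape in tool: lo [[-0.0471 -0.0658 -0.3481]
 [ 0.0586  0.0665  0.0051]] z [0.1701 0.5233] ((489.6597900390625, -48.887210845947266), (118.37117004394531, 116.42029571533203), 85.8155288696289)
side cardboard 5301 ((460.62969970703125, -415.9928894042969), (185.5564727783203, 223.63619995117188), 78.9437255859375) 0.004371020015305982
tape in tool: lo [[-0.0445 -0.0176 -0.0555]
 [ 0.0066  0.0171  0.0122]] z [0.1629 0.2307] ((477.2984924316406, -34.191951751708984), (55.05537414550781, 106.44783782958984), 13.272384643554688)
```

View pics/scene4.png

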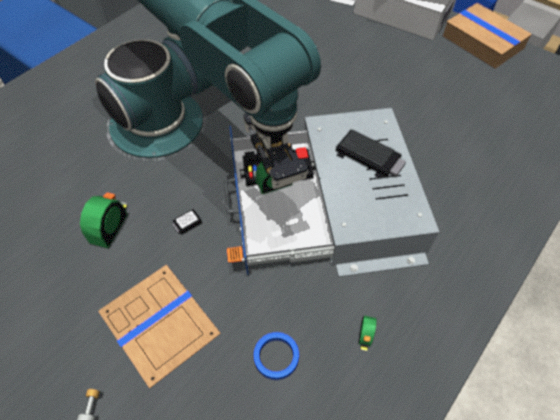

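The tape is up (force z −4 N, so about 0.4 kg) and clear of the tray. The cardboard centre is at (0.460, −0.416), shown at scene (160,322). Carrying it over.

>>> step_arm:
  rows:
    - {"dx": -2.7,"dy": 1.2,"dz": 0,"ax": 0,"ay": 0,"az": 0,"hand": 1}
    - {"dx": -7.8,"dy": 3.5,"dz": 0,"ax": 0,"ay": 0,"az": 0,"hand": 1}
    - {"dx": -13.2,"dy": 6,"dz": 0,"ax": 0,"ay": 0,"az": 0,"hand": 1}
    - {"dx": -18.6,"dy": 8.4,"dz": 0,"ax": 0,"ay": 0,"az": 0,"hand": 1}
    - {"dx": -24,"dy": 10.9,"dz": 0,"ax": 0,"ay": 0,"az": 0,"hand": 1}
    - {"dx": -29.2,"dy": 13.2,"dz": 0,"ax": 0,"ay": 0,"az": 0,"hand": 1}
    - {"dx": -32.5,"dy": 14.7,"dz": 0,"ax": 0,"ay": 0,"az": 0,"hand": 1}
    - {"dx": -33.9,"dy": 15.4,"dz": 0,"ax": 0,"ay": 0,"az": 0,"hand": 1}
  force: 25

```text
time_s: 8.1
eef_pos: [0.4601, -0.4148, 0.1722]
ee_rot: [[0.489, 0.872, -0.004], [0.872, -0.489, 0.002], [-0.0, -0.005, -1.0]]
force: [0.3, 0.8, -3.7]
finger_gap: 0.04
```

```bash
python3 b.py 5
```

```text
[ 0.4601 -0.4148  0.1722] [ 0.3247  0.8176 -3.6796] 8.1
scene cardboard 5649 ((457.20562744140625, -414.8114013671875), (183.02154541015625, 230.36473083496094), 79.1010971069336) 0.003390832752522499
tape in tool: lo [[-0.0552 -0.0286 -0.3476]
 [ 0.0537  0.0629  0.0114]] z [0.1608 0.5199] ((463.78997802734375, -405.134033203125), (117.72438049316406, 113.89845275878906), 44.5853271484375)
side cardboard 4900 ((466.80010986328125, -391.9942932128906), (235.0550994873047, 225.6598358154297), 79.19983673095703) 0.004460330233369447
tape in tool: lo [[-0.043  -0.0182 -0.3178]
 [ 0.0135  0.0519  0.0145]] z [0.1578 0.4898] ((476.2267761230469, -433.9841003417969), (61.97422409057617, 101.53406524658203), 76.12594604492188)
```

View pics/side5.png

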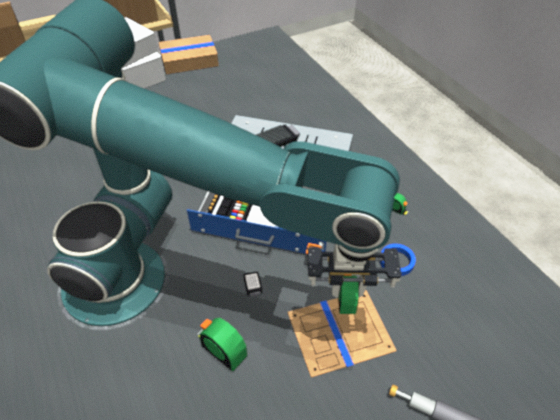

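>>> step_arm:
  rows:
    - {"dx": 0.2,"dy": 0,"dz": 1.5,"ax": -0.005,"ay": 0,"az": 0,"hand": 1}
    - {"dx": 0.2,"dy": 0,"dz": 4,"ax": -0.005,"ay": 0,"az": 0,"hand": 1}
    - {"dx": 0.2,"dy": 0,"dz": 7,"ax": -0.005,"ay": 0,"az": 0,"hand": 1}
    - {"dx": 0.2,"dy": 0,"dz": 10,"ax": -0.005,"ay": 0,"az": 0,"hand": 1}
    - {"dx": 0.2,"dy": 0,"dz": 12,"ax": -0.005,"ay": 0,"az": 0,"hand": 1}
    - {"dx": 0.2,"dy": 0,"dz": 13.2,"ax": -0.005,"ay": 0,"az": 0,"hand": 1}
    - {"dx": 0.2,"dy": 0,"dz": 13.8,"ax": -0.005,"ay": 0,"az": 0,"hand": 1}
    - {"dx": 0.2,"dy": 0,"dz": 13.8,"ax": -0.005,"ay": 0,"az": 0,"hand": 1}
  force: 25

```text
time_s: 9.2
eef_pos: [0.4611, -0.4121, 0.0349]
ee_rot: [[0.488, 0.873, 0.001], [0.873, -0.488, -0.001], [-0.001, 0.001, -1.0]]
force: [1.3, 0.3, -4.2]
finger_gap: 0.0402
```

>>> step_arm:
  rows:
    - {"dx": 0,"dy": 0,"dz": 0.2,"ax": 0,"ay": 0,"az": 0,"hand": 1}
    - {"dx": 0,"dy": 0,"dz": 0.4,"ax": 0,"ay": 0,"az": 0,"hand": 1}
    - {"dx": 0,"dy": 0,"dz": 0.6,"ax": 0,"ay": 0,"az": 0,"hand": 1}
    - {"dx": 0,"dy": 0,"dz": 0.7,"ax": 0,"ay": 0,"az": 0,"hand": 1}
    - {"dx": 0,"dy": 0,"dz": 0.8,"ax": 0,"ay": 0,"az": 0,"hand": 1}
    - {"dx": 0,"dy": 0,"dz": 0.9,"ax": 0,"ay": 0,"az": 0,"hand": 1}
    - {"dx": 0,"dy": 0,"dz": 0.95,"ax": 0,"ay": 0,"az": 0,"hand": 1}
    - {"dx": 0,"dy": 0,"dz": 0.95,"ax": 0,"ay": 0,"az": 0,"hand": 1}
  force: 25

```text
time_s: 10.2
eef_pos: [0.4611, -0.4121, 0.0254]
ee_rot: [[0.488, 0.873, 0.001], [0.873, -0.488, -0.001], [-0.001, 0.001, -1.0]]
force: [-1.1, -0.1, -2.7]
finger_gap: 0.0396
```

>>> step_arm:
  rows:
    - {"dx": 0,"dy": 0,"dz": 0.05,"ax": 0,"ay": 0,"az": 0,"hand": 1}
    - {"dx": 0,"dy": 0,"dz": 0.05,"ax": 0,"ay": 0,"az": 0,"hand": 1}
    - {"dx": 0,"dy": 0,"dz": 0.1,"ax": 0,"ay": 0,"az": 0,"hand": 1}
    - {"dx": 0,"dy": 0,"dz": 0.1,"ax": 0,"ay": 0,"az": 0,"hand": 1}
    - {"dx": 0,"dy": 0,"dz": 0.1,"ax": 0,"ay": 0,"az": 0,"hand": 1}
    - {"dx": 0,"dy": 0,"dz": 0.1,"ax": 0,"ay": 0,"az": 0,"hand": 1}
    - {"dx": 0,"dy": 0,"dz": 0.1,"ax": 0,"ay": 0,"az": 0,"hand": 1}
    - {"dx": 0,"dy": 0,"dz": 0.1,"ax": 0,"ay": 0,"az": 0,"hand": 1}
  force: 25

```text
time_s: 11.2
eef_pos: [0.4612, -0.4122, 0.0249]
ee_rot: [[0.488, 0.873, 0.001], [0.873, -0.488, -0.001], [-0.001, 0.001, -1.0]]
force: [-3.5, 1.8, 5.2]
finger_gap: 0.0394
```

The force has turned to +5 N, so the tape rests on the cardboard. Opening the jaws.

>>> step_arm:
  rows:
    - {"dx": 0,"dy": 0,"dz": 0,"ax": 0,"ay": 0,"az": 0,"hand": 0.54}
    - {"dx": 0,"dy": 0,"dz": 0,"ax": 0,"ay": 0,"az": 0,"hand": 0.5}
    - {"dx": 0,"dy": 0,"dz": 0,"ax": 0,"ay": 0,"az": 0,"hand": 0.4}
    - {"dx": 0,"dy": 0,"dz": 0,"ax": 0,"ay": 0,"az": 0,"hand": 0.2}
    - {"dx": 0,"dy": 0,"dz": 0,"ax": 0,"ay": 0,"az": 0,"hand": 0}
    - {"dx": 0,"dy": 0,"dz": 0,"ax": 0,"ay": 0,"az": 0,"hand": 0}
    - {"dx": 0,"dy": 0,"dz": 0,"ax": 0,"ay": 0,"az": 0,"hand": 0}
    - {"dx": 0,"dy": 0,"dz": 0,"ax": 0,"ay": 0,"az": 0,"hand": 0}
  force: 25

```text
time_s: 12.2
eef_pos: [0.4612, -0.4121, 0.0249]
ee_rot: [[0.488, 0.873, 0.001], [0.873, -0.488, -0.001], [-0.001, 0.001, -1.0]]
force: [-0.1, 0.2, 0.4]
finger_gap: 0.0926
```

>>> step_arm:
  rows:
    - {"dx": 0,"dy": 0,"dz": -1,"ax": 0,"ay": 0,"az": 0,"hand": 0}
    - {"dx": 0,"dy": 0,"dz": -3,"ax": 0,"ay": 0,"az": 0,"hand": 0}
    - {"dx": 0,"dy": 0,"dz": -6,"ax": 0,"ay": 0,"az": 0,"hand": 0}
    - {"dx": 0,"dy": 0,"dz": -9,"ax": 0,"ay": 0,"az": 0,"hand": 0}
    - {"dx": 0,"dy": 0,"dz": -12,"ax": 0,"ay": 0,"az": 0.05,"hand": 0}
    - {"dx": 0,"dy": 0,"dz": -14,"ax": 0,"ay": 0,"az": 0.12,"hand": 0}
    - {"dx": 0,"dy": 0,"dz": -15,"ax": 0,"ay": 0,"az": 0.2,"hand": 0.5}
    - {"dx": 0,"dy": 0,"dz": -15,"ax": 0,"ay": 0,"az": 0.24,"hand": 1}
  force: 25

```text
time_s: 13.2
eef_pos: [0.4614, -0.4123, 0.1779]
ee_rot: [[0.683, 0.73, 0.003], [0.73, -0.683, -0.003], [-0.0, 0.005, -1.0]]
force: [0.6, -0.5, 0.4]
finger_gap: 0.0775
```

```bash
cat > v.py <<'E'
from h import *
import sys
np.set_printoptions(precision=4,suppress=True)
s=robot.get_state(); p=s['eef_pos'];R=s['ee_rot']; print(p,R.ravel(),s['force'],s['time_s'])
for n in ['scene','side','wrist']:
    c=cap(n,n+sys.argv[1]+'.png'); P=cloud(c); hsv=cv2.cvtColor(c['img'],cv2.COLOR_RGB2HSV)
    H,S,V=[hsv[...,i].astype(int) for i in range(3)]
    m=(H>45)&(H<85)&(S>90)&(V>40)&(np.linalg.norm(P[...,:2]-[.46,-.416],axis=-1)<.1)&(P[...,2]<.1)
    Q=P[m]
    if len(Q)>30: print(n,'tape',len(Q),cv2.minAreaRect((Q[:,:2]*1000).astype(np.float32)),np.percentile(Q[:,2],[1,99]))
    m=(H>4)&(H<18)&(S>180)&(V>150)&(P[...,2]>.045)&(P[...,2]<.08)&(P[...,0]>.45)&(P[...,0]<.68)&(P[...,1]<-.03)&(P[...,1]>-.26)
    Q=P[m]
    if len(Q)>10: print(n,'pad',len(Q),np.median(Q,0),cv2.minAreaRect((Q[:,:2]*1000).astype(np.float32)))
    m=(H>100)&(H<125)&(S>110)&(P[...,2]>.085)&(P[...,2]<.105)&(P[...,0]<.75)&(P[...,0]>.2)
    Q=P[m]
    if len(Q)>20:
        mu=Q[:,:2].mean(0);u,sv,v=np.linalg.svd(Q[:,:2]-mu,full_matrices=False); t=(Q[:,:2]-mu)@v[0]; print(n,'paneltop',len(Q),mu,v[0],mu+v[0]*t.min(),mu+v[0]*t.max())
    for o in spotter.place_of('lever_pad',n):
        if o['confidence']>.5: print(n,'spot pad',o['centre'],p3(c,*o['centre']))
E
python3 v.py 6
```

```text
[ 0.4614 -0.4123  0.1779] [ 0.6831  0.7303  0.0031  0.7303 -0.6831 -0.0034 -0.0003  0.0046 -1.    ] [ 0.6207 -0.4882  0.3817] 13.2
scene tape 670 ((447.24322509765625, -406.25335693359375), (73.30579376220703, 76.30448150634766), 64.39322662353516) [0.0191 0.0806]
scene pad 75 [ 0.5079 -0.2048  0.0672] ((506.94549560546875, -205.0340576171875), (28.85144805908203, 33.163814544677734), 48.16840744018555)
scene paneltop 181 [ 0.404  -0.0806] [ 0.736 -0.677] [0.2473 0.0635] [ 0.5421 -0.2077]
scene spot pad [254.2, 235.2] [ 0.5069 -0.2037  0.0658]
side tape 550 ((456.1545715332031, -420.8128356933594), (66.67709350585938, 37.18259048461914), 62.182376861572266) [0.0134 0.0812]
side paneltop 431 [ 0.3801 -0.0612] [ 0.7352 -0.6778] [0.249  0.0596] [ 0.5392 -0.2078]
wrist tape 3846 ((460.85076904296875, -411.265869140625), (70.05952453613281, 37.62107467651367), 60.84846878051758) [0.0337 0.0796]
```

View pics/scene6.png

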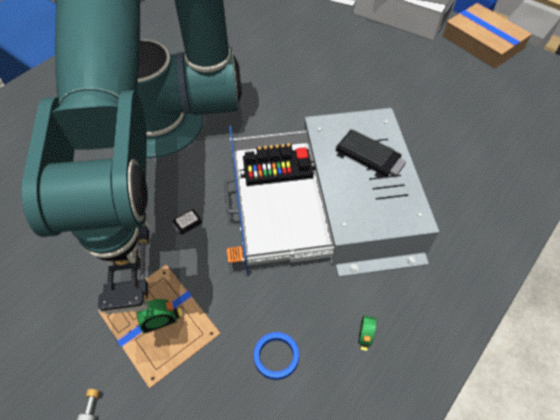

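View pics/wrist6.png

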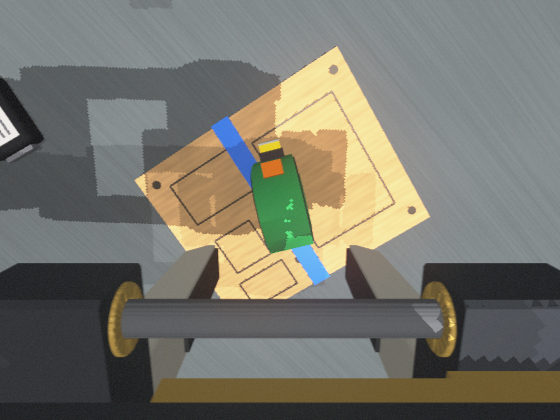

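The tape stands upright at (0.461, −0.412), about 4 mm from the cardboard's middle, at wrist (280,200). The jaws were still closing and had cleared it. Next I move with shut fingers to above the orange pad, at scene (235,254).

>>> step_arm:
  rows:
    - {"dx": 1.5,"dy": -0.9,"dz": 0,"ax": -0.005,"ay": 0,"az": 0,"hand": 1}
    - {"dx": 4.5,"dy": -2.6,"dz": 0,"ax": -0.005,"ay": 0,"az": 0,"hand": 1}
    - {"dx": 8,"dy": -4.7,"dz": 0,"ax": -0.005,"ay": 0,"az": 0,"hand": 1}
    - {"dx": 12,"dy": -7,"dz": 0,"ax": -0.005,"ay": 0,"az": 0,"hand": 1}
    - {"dx": 15.5,"dy": -9.1,"dz": 2,"ax": -0.005,"ay": 0,"az": 0,"hand": 1}
    - {"dx": 18,"dy": -10.5,"dz": 4.5,"ax": -0.005,"ay": 0,"az": 0,"hand": 1}
    - {"dx": 18.6,"dy": -10.9,"dz": 6.5,"ax": -0.005,"ay": 0,"az": 0,"hand": 1}
    - {"dx": 18.6,"dy": -10.9,"dz": 7.5,"ax": -0.005,"ay": 0,"az": 0,"hand": 1}
  force: 25

```text
time_s: 14.5
eef_pos: [0.5076, -0.2012, 0.0991]
ee_rot: [[0.68, 0.733, 0.004], [0.733, -0.68, -0.005], [-0.001, 0.006, -1.0]]
force: [-0.8, -0.3, 1.0]
finger_gap: 0.0007
```

```bash
python3 v.py 7; python3 -c "
import cv2
a=cv2.imread('pics/scene7.png')[180:300,150:310];b=cv2.imread('pics/side7.png')[190:310,230:390]
cv2.imwrite('pics/c7.png',cv2.resize(cv2.hconcat([a,b]),(800,300),interpolation=cv2.INTER_CUBIC))"
```

```text
[ 0.5076 -0.2012  0.0991] [ 0.6804  0.7329  0.0039  0.7329 -0.6804 -0.0046 -0.0007  0.0059 -1.    ] [-0.7634 -0.3196  1.0061] 14.5
scene tape 746 ((463.135986328125, -413.54437255859375), (72.69937133789062, 40.14793395996094), 62.76911163330078) [0.0204 0.0811]
side tape 546 ((455.5699768066406, -422.1317443847656), (64.12572479248047, 37.18206024169922), 60.443572998046875) [0.0143 0.0815]
side pad 22 [ 0.4946 -0.2149  0.0676] ((495.1292419433594, -216.58273315429688), (6.580829620361328, 31.235591888427734), 40.09773254394531)
side paneltop 387 [ 0.3724 -0.0544] [ 0.7351 -0.6779] [0.2486 0.0598] [ 0.5402 -0.2091]
side spot pad [250.5, 315.0] [ 0.5044 -0.2144  0.0697]
wrist pad 638 [ 0.5073 -0.1978  0.0682] ((506.7136535644531, -199.39134216308594), (13.340265274047852, 33.084815979003906), 48.93271255493164)
wrist paneltop 4986 [ 0.4798 -0.1495] [-0.7348  0.6782] [ 0.5413 -0.2063] [ 0.4141 -0.0888]
wrist spot pad [249.1, 281.4] [ 0.512  -0.1958  0.1039]
```

View pics/c7.png

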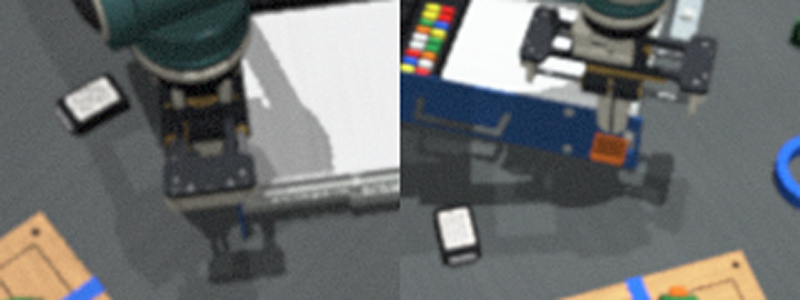

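View pics/wrist7.png

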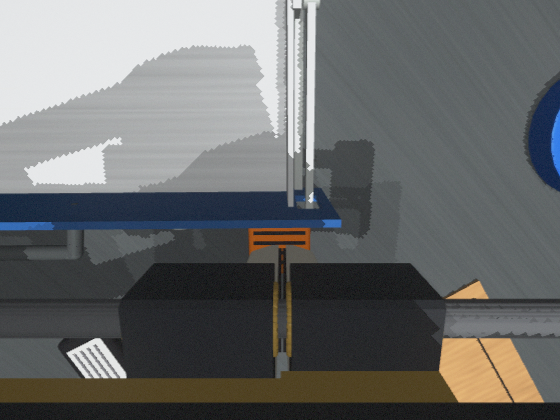

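The fingers are over the pad (wrist columns 248–310, fingers at 283), just in front of the panel. Pressing down gently.

>>> step_arm:
  rows:
    - {"dx": 0,"dy": 0,"dz": 1,"ax": -0.006,"ay": 0,"az": 0,"hand": 1}
    - {"dx": 0,"dy": 0,"dz": 2,"ax": -0.006,"ay": 0,"az": 0,"hand": 1}
    - {"dx": 0,"dy": 0,"dz": 2.7,"ax": -0.006,"ay": 0,"az": 0,"hand": 1}
    - {"dx": 0,"dy": 0,"dz": 3.2,"ax": -0.006,"ay": 0,"az": 0,"hand": 1}
    - {"dx": 0,"dy": 0,"dz": 3.6,"ax": -0.006,"ay": 0,"az": 0,"hand": 1}
    - {"dx": 0,"dy": 0,"dz": 4,"ax": -0.006,"ay": 0,"az": 0,"hand": 1}
    - {"dx": 0,"dy": 0,"dz": 4.4,"ax": -0.006,"ay": 0,"az": 0,"hand": 1}
    - {"dx": 0,"dy": 0,"dz": 4.6,"ax": -0.006,"ay": 0,"az": 0,"hand": 1}
  force: 25

```text
time_s: 15.8
eef_pos: [0.5087, -0.2025, 0.0551]
ee_rot: [[0.682, 0.732, 0.011], [0.732, -0.682, -0.009], [0.0, 0.014, -1.0]]
force: [-1.5, 3.0, 6.8]
finger_gap: 0.0004
```

```bash
python3 v.py 8; python3 -c "
import cv2
a=cv2.imread('pics/wrist8.png')[150:350,180:380];b=cv2.imread('pics/side8.png')[190:310,270:390]
cv2.imwrite('pics/c8.png',cv2.hconcat([cv2.resize(a,(400,400)),cv2.resize(b,(400,400),interpolation=cv2.INTER_CUBIC)]))"
```

```text
[ 0.5087 -0.2025  0.0551] [ 0.6817  0.7315  0.0106  0.7316 -0.6816 -0.0093  0.0005  0.0141 -0.9999] [-1.4503  3.0262  6.8342] 15.8
scene tape 747 ((463.1087951660156, -413.3588562011719), (73.76310729980469, 40.63570785522461), 62.59957504272461) [0.0198 0.08  ]
side tape 547 ((456.4163513183594, -420.654541015625), (67.18682098388672, 37.45832824707031), 61.913612365722656) [0.0143 0.0811]
side pad 22 [ 0.4954 -0.2142  0.0536] ((494.4405212402344, -216.54129028320312), (9.101102828979492, 27.75029754638672), 53.63404846191406)
side paneltop 307 [ 0.3432 -0.0277] [ 0.7339 -0.6793] [0.2477 0.0607] [ 0.4752 -0.1498]
side spot pad [250.3, 313.2] [ 0.5007 -0.2112  0.0692]
wrist paneltop 7865 [ 0.4923 -0.1606] [-0.7355  0.6775] [ 0.5417 -0.2061] [ 0.4394 -0.1119]
```

View pics/c8.png

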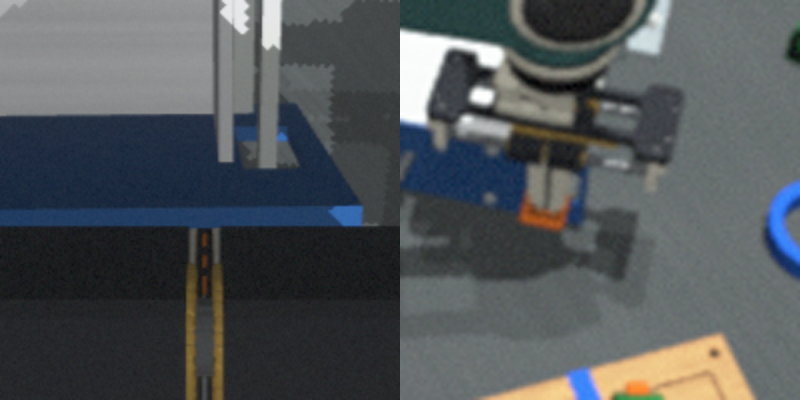

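The pad is pressed about 12 mm (force z 6.8 N). My small tilt correction had the wrong sign, so I'm fixing that, pressing 3 mm more, then pushing slowly.

>>> step_arm:
  rows:
    - {"dx": 0,"dy": 0,"dz": 0.2,"ax": 0.014,"ay": 0,"az": 0,"hand": 1}
    - {"dx": 0,"dy": 0,"dz": 0.35,"ax": 0.014,"ay": 0,"az": 0,"hand": 1}
    - {"dx": 0,"dy": 0,"dz": 0.35,"ax": 0.014,"ay": 0,"az": 0,"hand": 1}
    - {"dx": 0.4,"dy": 0,"dz": 0.35,"ax": 0.014,"ay": 0,"az": 0,"hand": 1}
    - {"dx": 0.8,"dy": 0,"dz": 0.35,"ax": 0.014,"ay": 0,"az": 0,"hand": 1}
    - {"dx": 1.2,"dy": 0,"dz": 0.35,"ax": 0.014,"ay": 0,"az": 0,"hand": 1}
    - {"dx": 1.7,"dy": 0,"dz": 0.35,"ax": 0.014,"ay": 0,"az": 0,"hand": 1}
    - {"dx": 2.2,"dy": 0,"dz": 0.35,"ax": 0.014,"ay": 0,"az": 0,"hand": 1}
  force: 25

```text
time_s: 17.1
eef_pos: [0.5238, -0.1865, 0.0522]
ee_rot: [[0.682, 0.732, 0.0], [0.732, -0.682, -0.0], [0.0, 0.0, -1.0]]
force: [-4.6, 0.7, 7.6]
finger_gap: 0.0008
```

```bash
python3 v.py 9
```

```text
[ 0.5238 -0.1865  0.0522] [ 0.6817  0.7316  0.0005  0.7316 -0.6817 -0.      0.0003  0.0004 -1.    ] [-4.5691  0.7487  7.5991] 17.1
scene tape 750 ((457.14605712890625, -416.3886413574219), (79.10346984863281, 71.95182800292969), 4.200652122497559) [0.0198 0.0805]
scene spot pad [255.9, 243.4] [ 0.5713 -0.2359  0.1782]
side tape 547 ((455.9472961425781, -421.335205078125), (65.58221435546875, 36.992149353027344), 61.065460205078125) [0.0141 0.0821]
side pad 24 [ 0.5107 -0.1998  0.0504] ((510.2030334472656, -198.7398681640625), (8.174738883972168, 30.34587287902832), 51.40178680419922)
side paneltop 306 [ 0.3605 -0.0133] [ 0.734  -0.6791] [0.2636 0.0763] [ 0.5032 -0.1453]
wrist paneltop 7430 [ 0.5067 -0.1432] [-0.7384  0.6744] [ 0.5571 -0.1892] [ 0.4561 -0.097 ]
```

The tray has come in 21 mm with the lever held down. I'm keeping it down until past 60 mm, then letting it up.

>>> step_arm:
  rows:
    - {"dx": 0.8,"dy": 0,"dz": 0,"ax": 0,"ay": 0,"az": 0,"hand": 1}
    - {"dx": 1.7,"dy": 0,"dz": 0,"ax": 0,"ay": 0,"az": 0,"hand": 1}
    - {"dx": 2.6,"dy": 0,"dz": 0,"ax": 0,"ay": 0,"az": 0,"hand": 1}
    - {"dx": 3.5,"dy": 0,"dz": 0,"ax": 0,"ay": 0,"az": 0,"hand": 1}
    - {"dx": 4.2,"dy": 0,"dz": 0,"ax": 0,"ay": 0,"az": 0,"hand": 1}
    - {"dx": 4.7,"dy": 0,"dz": 0,"ax": 0,"ay": 0,"az": 0,"hand": 1}
    - {"dx": 5,"dy": 0,"dz": 0,"ax": 0,"ay": 0,"az": 0,"hand": 1}
    - {"dx": 5,"dy": 0,"dz": 0,"ax": 0,"ay": 0,"az": 0,"hand": 1}
  force: 25

```text
time_s: 18.4
eef_pos: [0.5588, -0.1493, 0.053]
ee_rot: [[0.681, 0.732, 0.003], [0.732, -0.681, 0.001], [0.002, 0.001, -1.0]]
force: [-1.5, 3.5, 7.7]
finger_gap: 0.0002
```

```bash
python3 v.py 10; python3 -c "
import cv2
a=cv2.imread('pics/wrist10.png')[150:350,180:380];b=cv2.imread('pics/side10.png')[150:310,240:400]
cv2.imwrite('pics/c10.png',cv2.hconcat([cv2.resize(a,(400,400)),cv2.resize(b,(400,400),interpolation=cv2.INTER_CUBIC)]))"
```

```text
[ 0.5588 -0.1493  0.053 ] [ 0.6814  0.7319  0.0026  0.7319 -0.6814  0.001   0.0025  0.0012 -1.    ] [-1.5009  3.4892  7.7419] 18.4
scene tape 750 ((463.126708984375, -413.8463134765625), (73.50543975830078, 40.46923065185547), 61.56285095214844) [0.0217 0.0798]
side tape 547 ((456.2039489746094, -420.511962890625), (65.73993682861328, 37.425357818603516), 61.35391616821289) [0.012  0.0816]
side pad 23 [ 0.5454 -0.1635  0.0502] ((545.1234741210938, -162.2633819580078), (7.622400760650635, 30.627464294433594), 49.1939582824707)
side paneltop 330 [0.4012 0.0155] [ 0.7357 -0.6773] [0.2962 0.1122] [ 0.541  -0.1131]
wrist paneltop 6776 [ 0.5376 -0.1051] [-0.74    0.6726] [ 0.5903 -0.153 ] [ 0.4887 -0.0606]
```

View pics/c10.png

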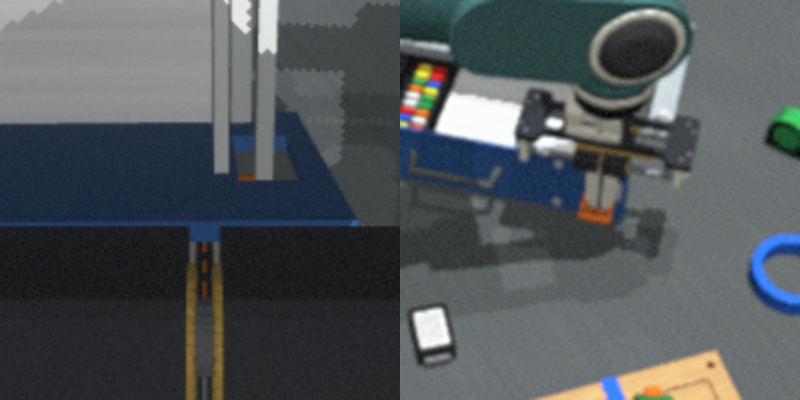

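Tray travel is about 71 mm. Now I let the lever up by raising the tip to about 76 mm, still below the panel's top.

>>> step_arm:
  rows:
    - {"dx": 0,"dy": 0,"dz": -0.4,"ax": 0,"ay": 0,"az": 0,"hand": 1}
    - {"dx": 0,"dy": 0,"dz": -0.9,"ax": 0,"ay": 0,"az": 0,"hand": 1}
    - {"dx": 0,"dy": 0,"dz": -1.4,"ax": 0,"ay": 0,"az": 0,"hand": 1}
    - {"dx": 0,"dy": 0,"dz": -1.9,"ax": 0,"ay": 0,"az": 0,"hand": 1}
    - {"dx": 0.2,"dy": 0,"dz": -2.3,"ax": 0,"ay": 0,"az": 0,"hand": 1}
    - {"dx": 0.6,"dy": 0,"dz": -2.3,"ax": 0,"ay": 0,"az": 0,"hand": 1}
    - {"dx": 1.2,"dy": 0,"dz": -2.3,"ax": 0,"ay": 0,"az": 0,"hand": 1}
    - {"dx": 2,"dy": 0,"dz": -2.3,"ax": 0,"ay": 0,"az": 0,"hand": 1}
  force: 25

```text
time_s: 19.7
eef_pos: [0.5726, -0.1345, 0.0761]
ee_rot: [[0.682, 0.732, 0.003], [0.732, -0.682, 0.001], [0.002, 0.001, -1.0]]
force: [-1.1, -2.6, 2.1]
finger_gap: 0.0002
```

```bash
python3 v.py 11; python3 -c "
import cv2
a=cv2.imread('pics/wrist11.png')[150:350,180:380];b=cv2.imread('pics/side11.png')[150:310,240:400]
cv2.imwrite('pics/c11.png',cv2.hconcat([cv2.resize(a,(400,400)),cv2.resize(b,(400,400),interpolation=cv2.INTER_CUBIC)]))"
```

```text
[ 0.5726 -0.1345  0.0761] [ 0.6816  0.7318  0.0027  0.7318 -0.6816  0.0009  0.0025  0.0014 -1.    ] [-1.1283 -2.6     2.0867] 19.7
scene tape 749 ((463.22125244140625, -414.07220458984375), (73.41046905517578, 39.83305358886719), 62.38883590698242) [0.0201 0.0801]
scene paneltop 21 [0.3195 0.0877] [-0.2268 -0.9739] [0.3272 0.1206] [ 0.2198 -0.3404]
side tape 549 ((456.1236267089844, -420.8128356933594), (66.67245483398438, 36.740211486816406), 61.87821960449219) [0.013  0.0812]
side pad 20 [ 0.5556 -0.1529  0.0692] ((555.2678833007812, -151.43743896484375), (7.0351881980896, 28.337602615356445), 49.12586975097656)
side paneltop 373 [0.4303 0.0133] [ 0.7352 -0.6779] [0.3095 0.1247] [ 0.6004 -0.1435]
side spot pad [223.4, 321.7] [ 0.5693 -0.1422  0.0706]
wrist pad 14 [ 0.5567 -0.1216  0.0683] ((556.7276611328125, -121.6163558959961), (4.161376953125, 0.728095293045044), 43.01316452026367)
wrist paneltop 6520 [ 0.5474 -0.0903] [-0.7347  0.6783] [ 0.6018 -0.1405] [ 0.4881 -0.0355]
```

View pics/c11.png

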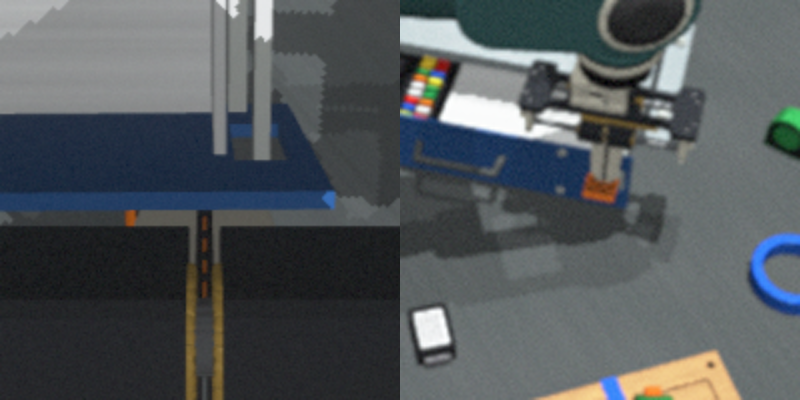

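The lever has sprung up (pad top 0.069) and travel is about 86 mm. Pushing on the panel only.

>>> step_arm:
  rows:
    - {"dx": 1,"dy": 0,"dz": 0,"ax": 0,"ay": 0,"az": 0,"hand": 1}
    - {"dx": 2.2,"dy": 0,"dz": 0,"ax": 0,"ay": 0,"az": 0,"hand": 1}
    - {"dx": 3.4,"dy": 0,"dz": 0,"ax": 0,"ay": 0,"az": 0,"hand": 1}
    - {"dx": 4.6,"dy": 0,"dz": 0,"ax": 0,"ay": 0,"az": 0,"hand": 1}
    - {"dx": 5.8,"dy": 0,"dz": 0,"ax": 0,"ay": 0,"az": 0,"hand": 1}
    - {"dx": 6.8,"dy": 0,"dz": 0,"ax": 0,"ay": 0,"az": 0,"hand": 1}
    - {"dx": 7.6,"dy": 0,"dz": 0,"ax": 0,"ay": 0,"az": 0,"hand": 1}
    - {"dx": 8,"dy": 0,"dz": 0,"ax": 0,"ay": 0,"az": 0,"hand": 1}
  force: 25

```text
time_s: 21.0
eef_pos: [0.6272, -0.0756, 0.0761]
ee_rot: [[0.681, 0.732, 0.003], [0.732, -0.681, 0.001], [0.003, 0.001, -1.0]]
force: [-3.0, -1.7, -0.2]
finger_gap: 0.0012
```

```bash
python3 v.py 12
```

```text
[ 0.6272 -0.0756  0.0761] [ 0.6812  0.7321  0.0029  0.7321 -0.6812  0.0013  0.0029  0.0012 -1.    ] [-2.9663 -1.6837 -0.1501] 21.0
scene tape 762 ((462.78863525390625, -413.9441223144531), (73.9899673461914, 40.32366180419922), 61.43247604370117) [0.0206 0.0807]
scene pad 14 [ 0.6103 -0.094   0.0671] ((610.9368896484375, -94.00890350341797), (2.9007134437561035, 27.579574584960938), 46.61962890625)
scene paneltop 42 [0.3877 0.1595] [ 0.7334 -0.6798] [0.3616 0.1837] [0.414  0.1352]
side tape 546 ((455.8216857910156, -421.6947021484375), (65.39326477050781, 37.525089263916016), 59.94427490234375) [0.0136 0.0813]
side pad 19 [ 0.6071 -0.0938  0.0666] ((607.1890869140625, -92.90184020996094), (7.461947441101074, 29.647571563720703), 48.8637580871582)
side paneltop 404 [0.4871 0.0669] [ 0.7346 -0.6784] [0.3603 0.184 ] [ 0.6515 -0.0849]
wrist pad 13 [ 0.6093 -0.064   0.0682] ((609.5360107421875, -64.04617309570312), (1.2969449758529663, 1.851608157157898), 65.03496551513672)
wrist paneltop 6581 [ 0.5998 -0.033 ] [-0.7349  0.6782] [ 0.6543 -0.0833] [0.5404 0.0217]
```

View pics/side12.png

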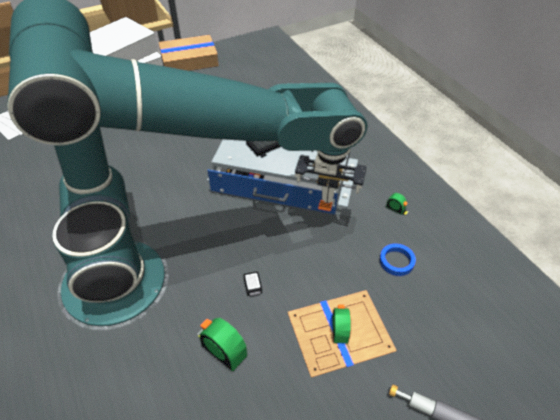

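The side picture shows the panel close to the mouth (columns 208–330) and the tape standing on the cardboard at (341,325). Travel is about 165 mm, with about 35 mm left.

>>> step_arm:
  rows:
    - {"dx": 0.6,"dy": 0,"dz": 0,"ax": 0,"ay": 0,"az": 0,"hand": 1}
    - {"dx": 1.2,"dy": 0,"dz": 0,"ax": 0,"ay": 0,"az": 0,"hand": 1}
    - {"dx": 1.7,"dy": 0,"dz": 0,"ax": 0,"ay": 0,"az": 0,"hand": 1}
    - {"dx": 2.1,"dy": 0,"dz": 0,"ax": 0,"ay": 0,"az": 0,"hand": 1}
    - {"dx": 2.4,"dy": 0,"dz": 0,"ax": 0,"ay": 0,"az": 0,"hand": 1}
    - {"dx": 2.6,"dy": 0,"dz": 0,"ax": 0,"ay": 0,"az": 0,"hand": 1}
    - {"dx": 2.8,"dy": 0,"dz": 0,"ax": 0,"ay": 0,"az": 0,"hand": 1}
    - {"dx": 2.9,"dy": 0,"dz": 0,"ax": 0,"ay": 0,"az": 0,"hand": 1}
  force: 25

```text
time_s: 22.3
eef_pos: [0.6466, -0.0548, 0.0763]
ee_rot: [[0.682, 0.732, 0.003], [0.732, -0.682, 0.001], [0.003, 0.001, -1.0]]
force: [-3.3, -0.6, 0.1]
finger_gap: 0.0006
```

>>> step_arm:
  rows:
    - {"dx": 0.1,"dy": 0,"dz": 0,"ax": 0,"ay": 0,"az": 0,"hand": 1}
    - {"dx": 0.2,"dy": 0,"dz": 0,"ax": 0,"ay": 0,"az": 0,"hand": 1}
    - {"dx": 0.25,"dy": 0,"dz": 0,"ax": 0,"ay": 0,"az": 0,"hand": 1}
    - {"dx": 0.3,"dy": 0,"dz": 0,"ax": 0,"ay": 0,"az": 0,"hand": 1}
    - {"dx": 0.35,"dy": 0,"dz": 0,"ax": 0,"ay": 0,"az": 0,"hand": 1}
    - {"dx": 0.4,"dy": 0,"dz": 0,"ax": 0,"ay": 0,"az": 0,"hand": 1}
    - {"dx": 0.4,"dy": 0,"dz": 0,"ax": 0,"ay": 0,"az": 0,"hand": 1}
    - {"dx": 0.4,"dy": 0,"dz": 0,"ax": 0,"ay": 0,"az": 0,"hand": 1}
  force: 25

```text
time_s: 23.3
eef_pos: [0.6494, -0.0519, 0.0763]
ee_rot: [[0.682, 0.732, 0.003], [0.732, -0.682, 0.001], [0.003, 0.001, -1.0]]
force: [-1.8, -0.8, -0.5]
finger_gap: 0.0008
```

```bash
python3 v.py 13;  python3 -c "
import cv2
a=cv2.imread('pics/scene13.png')[100:300,180:460];b=cv2.imread('pics/side13.png')[100:260,180:404]
cv2.imwrite('pics/c13.png',cv2.hconcat([cv2.resize(a,(400,286)),cv2.resize(b,(400,286),interpolation=cv2.INTER_CUBIC)]))"
```

```text
[ 0.6494 -0.0519  0.0763] [ 0.6815  0.7318  0.0032  0.7318 -0.6815  0.0015  0.0033  0.0014 -1.    ] [-1.8366 -0.848  -0.5228] 23.3
scene tape 764 ((463.58837890625, -413.98223876953125), (75.24668884277344, 40.05847930908203), 60.87080001831055) [0.02   0.0807]
scene pad 19 [ 0.6321 -0.0711  0.068 ] ((631.3924560546875, -68.5771255493164), (3.340949058532715, 30.115856170654297), 47.58002853393555)
scene paneltop 39 [0.4094 0.1833] [ 0.7375 -0.6753] [0.3853 0.2054] [0.4366 0.1585]
scene spot pad [242.8, 318.6] [ 0.678  -0.1283  0.2021]
side tape 546 ((455.8188171386719, -421.5775146484375), (64.70569610595703, 37.000999450683594), 61.03839874267578) [0.0136 0.0818]
side pad 13 [ 0.6274 -0.0676  0.0668] ((629.940673828125, -69.80826568603516), (11.690571784973145, 26.532724380493164), 36.11820983886719)
side paneltop 391 [0.5179 0.0813] [ 0.7369 -0.676 ] [0.3841 0.2042] [ 0.6752 -0.0629]
side spot pad [196.2, 326.7] [ 0.6382 -0.0577  0.0687]
wrist paneltop 3199 [ 0.6217 -0.0111] [-0.7356  0.6775] [ 0.6751 -0.0603] [0.5679 0.0385]
```

View pics/wrist13.png

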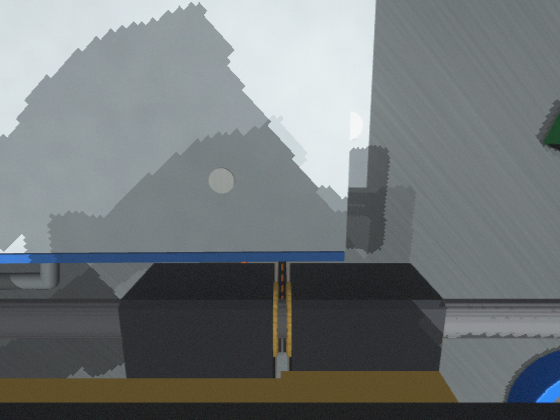

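View pics/c13.png

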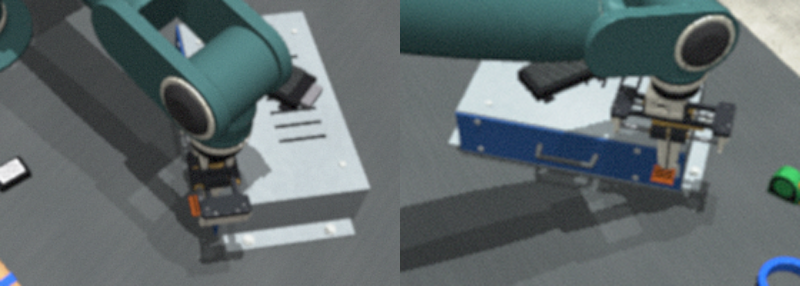

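The panel is nearly flush, about 1–2 mm short. Creeping in until the force rises.

>>> step_arm:
  rows:
    - {"dx": 0.1,"dy": 0,"dz": 0,"ax": 0,"ay": 0,"az": 0,"hand": 1}
    - {"dx": 0.15,"dy": 0,"dz": 0,"ax": 0,"ay": 0,"az": 0,"hand": 1}
    - {"dx": 0.2,"dy": 0,"dz": 0,"ax": 0,"ay": 0,"az": 0,"hand": 1}
    - {"dx": 0.2,"dy": 0,"dz": 0,"ax": 0,"ay": 0,"az": 0,"hand": 1}
    - {"dx": 0.2,"dy": 0,"dz": 0,"ax": 0,"ay": 0,"az": 0,"hand": 1}
    - {"dx": 0.2,"dy": 0,"dz": 0,"ax": 0,"ay": 0,"az": 0,"hand": 1}
    - {"dx": 0.2,"dy": 0,"dz": 0,"ax": 0,"ay": 0,"az": 0,"hand": 1}
    - {"dx": 0.2,"dy": 0,"dz": 0,"ax": 0,"ay": 0,"az": 0,"hand": 1}
  force: 25

```text
time_s: 24.6
eef_pos: [0.6504, -0.0509, 0.0764]
ee_rot: [[0.682, 0.732, 0.002], [0.732, -0.682, 0.001], [0.002, 0.001, -1.0]]
force: [-6.9, -4.2, 1.9]
finger_gap: 0.0006
```

>>> step_arm:
  rows:
    - {"dx": 0.1,"dy": 0,"dz": 0,"ax": 0,"ay": 0,"az": 0,"hand": 1}
    - {"dx": 0.1,"dy": 0,"dz": 0,"ax": 0,"ay": 0,"az": 0,"hand": 1}
    - {"dx": 0.15,"dy": 0,"dz": 0,"ax": 0,"ay": 0,"az": 0,"hand": 1}
    - {"dx": 0.15,"dy": 0,"dz": 0,"ax": 0,"ay": 0,"az": 0,"hand": 1}
    - {"dx": 0.15,"dy": 0,"dz": 0,"ax": 0,"ay": 0,"az": 0,"hand": 1}
    - {"dx": 0.15,"dy": 0,"dz": 0,"ax": 0,"ay": 0,"az": 0,"hand": 1}
    - {"dx": 0.15,"dy": 0,"dz": 0,"ax": 0,"ay": 0,"az": 0,"hand": 1}
    - {"dx": 0.15,"dy": 0,"dz": 0,"ax": 0,"ay": 0,"az": 0,"hand": 1}
  force: 25

```text
time_s: 25.6
eef_pos: [0.6504, -0.0509, 0.0765]
ee_rot: [[0.682, 0.731, -0.0], [0.731, -0.682, -0.001], [-0.001, 0.001, -1.0]]
force: [-11.6, -9.1, 5.3]
finger_gap: 0.0004
```

The tip no longer moves and the force is up to 15 N, so the tray is on its stop. Backing off and up.

>>> step_arm:
  rows:
    - {"dx": -0.3,"dy": 0,"dz": 0,"ax": 0,"ay": 0,"az": 0,"hand": 1}
    - {"dx": -0.9,"dy": 0,"dz": -0.1,"ax": 0,"ay": 0,"az": 0,"hand": 1}
    - {"dx": -1.5,"dy": 0,"dz": -0.5,"ax": 0,"ay": 0,"az": 0,"hand": 1}
    - {"dx": -2.5,"dy": 0,"dz": -2,"ax": 0,"ay": 0,"az": 0,"hand": 1}
    - {"dx": -4,"dy": 0,"dz": -5,"ax": 0,"ay": 0,"az": 0,"hand": 1}
    - {"dx": -7,"dy": 0,"dz": -9,"ax": 0,"ay": 0,"az": 0,"hand": 1}
    - {"dx": -11,"dy": 0,"dz": -13,"ax": 0,"ay": 0,"az": 0,"hand": 1}
    - {"dx": -14,"dy": 0,"dz": -15,"ax": 0,"ay": 0,"az": 0,"hand": 1}
  force: 25

```text
time_s: 26.6
eef_pos: [0.5541, -0.1543, 0.2304]
ee_rot: [[0.682, 0.731, 0.003], [0.731, -0.682, -0.002], [0.001, 0.004, -1.0]]
force: [0.2, 0.2, 0.2]
finger_gap: 0.0003
```

```bash
python3 v.py 14
```

```text
[ 0.5541 -0.1543  0.2304] [ 0.6821  0.7313  0.0034  0.7313 -0.6821 -0.0023  0.0007  0.0041 -1.    ] [0.2351 0.1593 0.235 ] 26.6
scene tape 766 ((463.69207763671875, -413.7311706542969), (72.76282501220703, 39.595001220703125), 61.65022277832031) [0.0208 0.0805]
scene pad 101 [ 0.6428 -0.0599  0.0677] ((641.950927734375, -58.666229248046875), (32.453392028808594, 33.634761810302734), 47.33993148803711)
scene paneltop 270 [0.5482 0.0569] [ 0.7364 -0.6765] [0.385  0.2069] [ 0.6783 -0.0625]
scene spot pad [243.2, 321.3] [ 0.643  -0.0577  0.0674]
side tape 548 ((455.8121337890625, -421.8611755371094), (64.67617797851562, 37.76690673828125), 59.87350082397461) [0.0134 0.0816]
side pad 83 [ 0.6366 -0.0625  0.069 ] ((637.52685546875, -59.84107971191406), (33.00627899169922, 32.397850036621094), 52.44022750854492)
side paneltop 364 [0.5196 0.082 ] [ 0.7359 -0.677 ] [0.3837 0.207 ] [ 0.6761 -0.062 ]
side spot pad [194.6, 326.8] [ 0.64   -0.0549  0.0721]
side spot pad [282.3, 250.8] [ 0.3206 -0.1946  0.0215]
wrist paneltop 1513 [0.5663 0.0391] [-0.7375  0.6753] [ 0.6749 -0.0603] [0.4957 0.1038]
wrist spot pad [47.8, 276.7] [ 0.6372 -0.0575  0.0683]
```

View pics/side14.png

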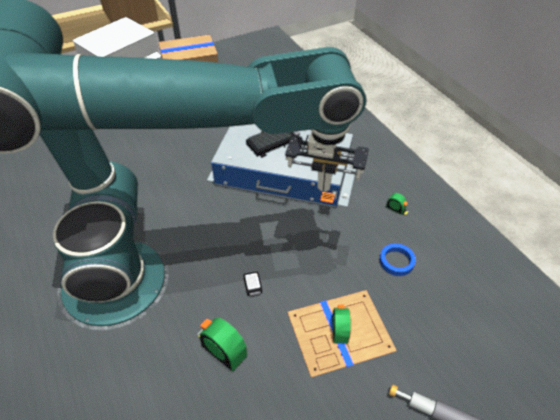

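View pics/scene14.png

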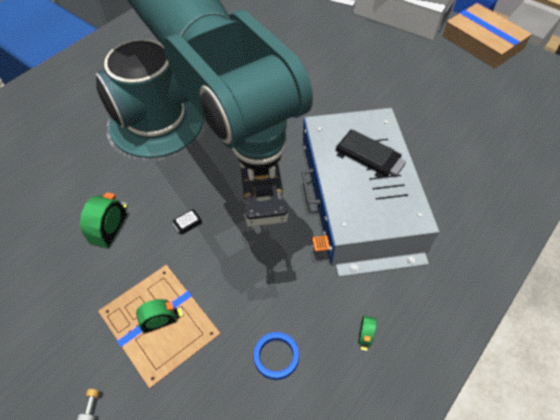

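View pics/wrist14.png

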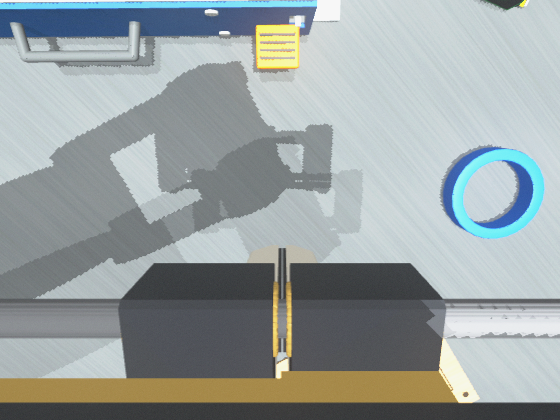

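All three views show the panel shut against the mouth (scene column ~310), the orange pad up (top at 0.068 m, as at rest), and the tape upright in the middle of the cardboard at scene (155,315). The relay, roll, module and the other two tapes are at their first pixels. I'll settle the arm and hand in.

>>> step_arm:
  rows:
    - {"dx": 0,"dy": 0,"dz": 0,"ax": 0,"ay": 0,"az": 0,"hand": 1}
    - {"dx": 0,"dy": 0,"dz": 0,"ax": 0,"ay": 0,"az": 0,"hand": 1}
    - {"dx": 0,"dy": 0,"dz": 0,"ax": 0,"ay": 0,"az": 0,"hand": 1}
    - {"dx": 0,"dy": 0,"dz": 0,"ax": 0,"ay": 0,"az": 0,"hand": 1}
    - {"dx": 0,"dy": 0,"dz": 0,"ax": 0,"ay": 0,"az": 0,"hand": 1}
    - {"dx": 0,"dy": 0,"dz": 0,"ax": 0,"ay": 0,"az": 0,"hand": 1}
    - {"dx": 0,"dy": 0,"dz": 0,"ax": 0,"ay": 0,"az": 0,"hand": 1}
    - {"dx": 0,"dy": 0,"dz": 0,"ax": 0,"ay": 0,"az": 0,"hand": 1}

```text
time_s: 27.9
eef_pos: [0.555, -0.1527, 0.226]
ee_rot: [[0.682, 0.732, -0.001], [0.732, -0.682, -0.001], [-0.001, -0.0, -1.0]]
force: [-1.1, -0.7, 0.2]
finger_gap: 0.0002
```

```bash
python3 -c "
from workcell import robot
print(robot.get_state()['time_s'],robot.hand_in())"
```

```text
the job is handed in; nothing more can be done
27.9 None
```

The job is done and handed in at 27.9 s, with no verdict reported. I lifted the middle-sized tape measure out of the tray and set it on the cardboard. Then I held the orange lever down for about the first 70 mm of tray travel, let it up, and pushed the tray slowly home.

Last checks:
- **Tape measure:** it stands upright about 4 mm from the cardboard's centre. It was released only once the wrist force showed it resting there, at about 5 N upward.
- **Tray:** against the stop the fingertip stopped moving and the force rose to about 15 N. The camera estimate of travel was about 198–199 mm rather than 200, which is within the 2 mm calibration error, so I went by the stop.
- **Lever:** it is up, with the pad top at 68 mm against 67 mm at rest.
- **Other things:** the module, relay box, roll and the other two tape measures look unmoved in the pictures.
- **Robot:** it ended clear of everything.

Two slips along the way did no harm. The first move call was refused because it left out some keys. A small tilt correction had the wrong sign, which left the tool tilted by up to 0.014 rad until I fixed it before the push.

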